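# Pair the hooded foot switch with its wireless receiver

### The job

Pair the hooded foot switch with its wireless receiver: press the button on top of the receiver all the way in and let it go, then reach in through the opening of the foot switch's guard, hold the pedal right down for about three seconds and let it come back up. Do not touch the guard, neither its hood, its side cheeks nor the sill across the front. Nothing is to be picked up: leave the foot switch, the receiver and everything else standing where they are.

Things in the scene. Friction and masses are not known exactly. Their poses are not given: they have to be found in the camera images.
- footswitch: Hooded wireless foot switch, loose on rubber feet, about 2.7 kg: grey cast base 260 (x) x 150 (y) x 26 mm high, cream steel guard over a dark ribbed pedal. Origin: centre of the underside. Own x runs from the open front to the closed back (the opening faces own -x, towards the robot), z up. Pedal 100 mm wide, hinged at the back (pivot x = +80, z = 38 mm), its front edge at x = -112 mm.
- guard: Guard of the foot switch, not to be touched; same origin and axes as footswitch. Two upright cheeks 4 mm thick, inner faces at y = +-62 mm (120 mm clear between their rolled edges); flat hood, top 139 to 146 mm up, from x = -28 back to x = 100; closed back; sill across the front. The opening slopes up and back at 45 degrees from the sill to the hood's lip.
- guard_lip (a point): Middle of the front edge (lip) of the guard's hood: 28 mm in front of the foot switch's origin, 140 mm up. Same axes as footswitch.
- guard_sill (a point): Middle of the top of the guard's front sill (8 mm thick): 126 mm in front of the foot switch's origin, 42 mm up. Same axes as footswitch.
- pedal_pad (a point): The place to press: on top of the pedal's ribbed rubber, on its centre line, 155 mm in front of the pivot. With the pedal up it lies 73 mm in front of the foot switch's origin, 63 mm above the table, about 45 mm in front of the lip; it sinks 23 mm at full travel. At rest the pedal rises 0.10 rad towards the front. Its axes are those of the foot switch, turning with the pedal.
- pedal (a joint): Pedal angle in rad: 0 = up (sprung home), 0.15 = right down on its stop. At pedal_pad the spring takes about 4 N to start and 9 N fully down; it returns by itself.
- receiver: Wireless receiver, loose on rubber feet, 0.55 kg: flat cream box 85 (x) x 130 (y) x 34 mm high with sockets on its front (-x) face. Origin: centre of the underside.
- pair_button_top (a point): Centre of the top of the receiver's one push button: round, grey, 24 mm across, standing 8 mm proud of the box's top (42 mm above the table), 8 mm behind and 32 mm to the +y side of the receiver's origin. Pressed straight down.
- pair_button (a joint): Travel of the button in m: 0 = out, 0.005 = fully in; sprung, about 4 N fully in.
- drops: Bystander: upright eye-drop bottle, 26 mm across, 72 mm high. Origin: centre of its underside.
- screwdriver: Bystander: small screwdriver 170 mm long, lying along its own x. Origin under its middle.
- battery_pack: Bystander: battery pack 60 x 36 x 20 mm. Origin: centre of its underside.
- remote: Bystander: white chart remote control 160 (x) x 46 x 18 mm. Origin: centre of its underside.
- trial_frame: Bystander: folded optician's trial frame, 80 (x) x 150 (y) x 18 mm. Origin at table level under its bridge bar.
- chair_pedals: Bystander: open three-pad foot control of the examination chair, no hood, 120 (x) x 190 (y) x 36 mm. Origin: centre of its underside. Not the one to press.
- glasses_case: Bystander: dark spectacle case 160 (x) x 62 x 42 mm. Origin: centre of its underside.
There are look-alikes about, which are no part of the job. What is shaped like the receiver but pink is not meant.

How it is judged:
By the outcome, as a careful person would: the job done as asked, in the order asked, and still so for the second after the job is handed in, with the robot touching nothing.
It also fails if it takes over 54 s, if anything falls off the work surface, if the arm or the gripper's body presses on something with over 40 N, if the wrist force passes 120 N, or if a joint passes its speed limit or range.

### The arm

A 6-joint arm with a two-finger parallel gripper is mounted at the origin on the work surface. World frame = base frame: x ahead of the robot, y to its left, z up, the work surface at z = 0. Lengths are in m, angles in rad, forces in N, time in s.
With the tool pointing down it reaches from about 0.35 to 0.85 m from the base axis. Payload 8.1 kg.
Tool frame: the origin (TCP) lies between the finger pads; the fingertips stand 25 mm ahead of it and the grasp point (between the pads) lies 6 mm ahead of it; z points along the fingers, y is the line along which they close (so a half turn about z gives the same grasp; the last joint's range is limited). The gripper opens to 93 mm and grips with 3 to 60 N. Pads are 15 mm wide; open, the fingers measure 128 mm over their backs; the gripper's body (75 mm by 188 mm) begins 65 mm behind the grasp point.
Start: joints at [1.085, 0.13, 1.488, -0, 1.523, -0.085], TCP at [0.234, 0.552, 0.22] pointing down, gripper open.
Joint ranges: [-2.96, 2.96], [-0.89, 2.26], [0.02, 2.5], [-1.34, 4.48], [0, 2.73], [-2.66, 2.66]. Speed limits (rad/s): [2.39, 2.39, 2.79, 3.14, 3.14, 3.14].

### API

Orientations are given as a rotation vector (axis times angle).
In Python, from cell import manip gives the robot as it stands.
- The arm moves only by the tool carry_out, never from a script. Its argument "plan" is a list of rows, each a list of 4 numbers: the shift along the tool's x, y, z in cm, then the turn about the tool's z in degrees. In form: [[dx, dy, dz, spin], ...]. A call has 1 to 5 rows; each row is the pose to reach, as a shift and turn from the pose commanded when the call began, along the tool's axes at that moment; what a row does not reach only later rows make up. A row lasts 1/8 s, in which the tool goes at most 62.5 mm and 10.7 degrees, less where a joint would pass 70% of its speed; a pose out of reach is approached as far as the arm can. A call with a gripper value outside its range is refused whole. "grip" is the closure, from 0 (fully open) to 1 (shut), set as the call begins (left out, the last holds). The fingers move at their own pace and stop on an object; "squeeze" is the grip in N (left out, the last holds). Time passes only in rows, so rows that repeat a pose let the fingers close. It gives the time, the measured TCP pose, the force, the opening and the grip force at its end, in the units of the state.
- manip.observe(): the state, without advancing time (a new reading comes with each control period).
- manip.read_camera(name): name is "side" or "top" or "wrist"; returns the picture (480x640x3 uint8, blue, green, red); there is no depth.
- manip.camera_params(name): a dict with "K" (3x3 intrinsics, pixels), "rvec" (rotation vector, rad) and "tvec" (3), from world to camera coordinates, as OpenCV has them. Camera axes: x right, y down, z forward; pixel columns grow to the right and rows downward; lengths in m; the calibration is good to about 2 mm. A picture is of the moment at which its call begins: read the wrist's pose just before it. camera_params takes no time and is no camera call; for the wrist camera it gives the pose at the moment of the call.
- manip.close_job(): hands the job in; it is judged then, once.
The state is a dict: "time": time; "q": joint angles; "qd": joint speeds; "effort": joint torques, N m; "tool_pos": TCP position; "ee_rot": TCP orientation; "wrist_force": force on the tool from outside, world axes, zero at the start; "moment": the same for the moment, N m; "grip_width": finger opening in m; "finger_force": force on a finger pad.
Only numpy, scipy, OpenCV 4.12 (cv2) and the standard library are available. Lean on these libraries where they do the work, as an engineer would, in place of code of your own. Each camera call takes 0.05 s, during which the arm holds its last target. There are 200 camera calls.

## Working session

There is one attempt and no reset: what is moved stays moved. The work goes in short steps, Python scripts to look and compute and a tool call to move; the robot and the scene stay as the last step left them, time stands still between calls to the robot, and variables do not carry over. Pictures are saved under pics/ and viewed, at most 10 in all, crops included, and the job is handed in when it is done.

Besides the shell and the picture viewer there is one more tool, called after ">>>" as a command line: name --pt "numbers of a row" for each row, then --argument value for the rest. carry_out: Moves the arm, as the interface text tells. Its arguments: {"type":"object","properties":{"plan":{"type":"array","items":{"type":"array","items":{"type":"number"}}},"grip":{"type":"number"},"squeeze":{"type":"number"}},"required":["plan"]}

```bash
mkdir -p pics; ls
python3 - <<'E'
from cell import manip
import cv2
for n in ("top","side"):
    cv2.imwrite(f"pics/{n}0.png",manip.read_camera(n))
    p=manip.camera_params(n);print(n,p)
o=manip.observe();print(o['time'],o['tool_pos'],o['ee_rot'])
E
```

```text
pics
top {'K': array([[500.43521416,   0.        , 322.85171045],
       [  0.        , 500.43521416, 238.85151036],
       [  0.        ,   0.        ,   1.        ]]), 'rvec': array([ 2.14699764, -2.09775519,  0.17521022]), 'tvec': array([0.06129178, 0.49171981, 1.13478154])}
side {'K': array([[465.32518031,   0.        , 321.220541  ],
       [  0.        , 465.32518031, 243.33522777],
       [  0.        ,   0.        ,   1.        ]]), 'rvec': array([ 2.12688983, -0.23771506,  0.11950746]), 'tvec': array([-0.44693837,  0.19618129,  1.07691585])}
0.1 [0.23384777 0.55200012 0.21919334] [-6.25292179e-01 -3.07827493e+00  2.52872210e-03]
```

View pics/top0.png

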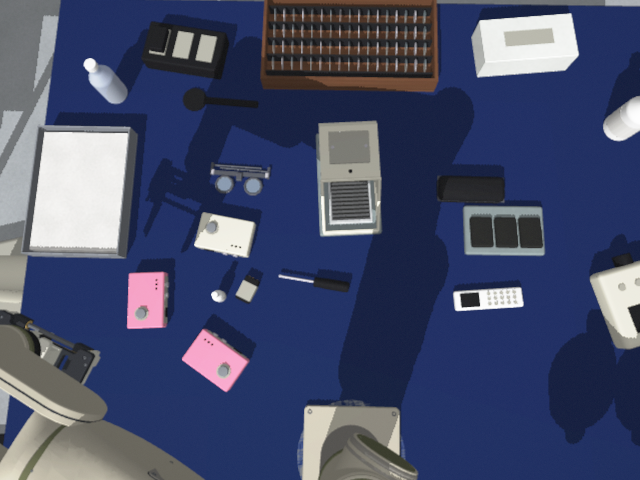

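View pics/side0.png

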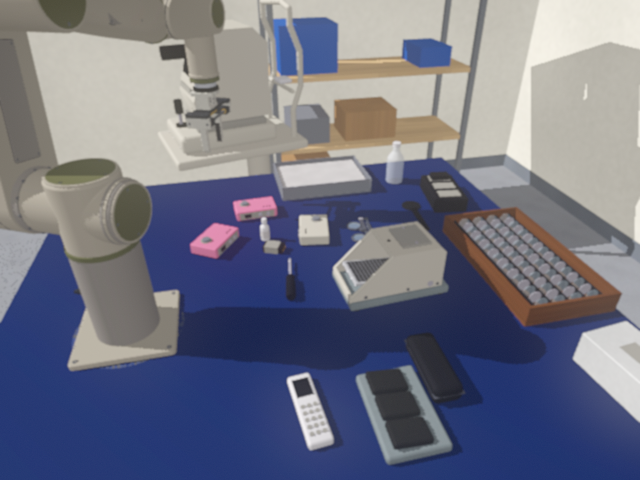

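The top view shows the cream receiver at about (225,235) with its button near (211,227). The footswitch is at about (349,180), opening downwards towards the robot. The pink boxes at (148,300) and (216,360) are the decoys.

```bash
cat > h.py <<'E'
import numpy as np,cv2
from cell import manip
def ray(n,uv,z,p=None):
    p=p or manip.camera_params(n);R=cv2.Rodrigues(p['rvec'])[0];c=-R.T@p['tvec']
    d=R.T@np.linalg.inv(p['K'])@np.array([uv[0],uv[1],1.]);return c+d*(z-c[2])/d[2]
def proj(n,X):
    p=manip.camera_params(n);return cv2.projectPoints(np.float64(X).reshape(-1,3),p['rvec'],p['tvec'],p['K'],None)[0].reshape(-1,2)
E
python3 - <<'E'
from h import *
im=cv2.imread("pics/top0.png")
def big(x0,y0,x1,y1,f):
    m=np.zeros(im.shape[:2],np.uint8);m[y0:y1,x0:x1]=f(im[y0:y1,x0:x1].astype(int))*255
    c=max(cv2.findContours(m,cv2.RETR_EXTERNAL,2)[0],key=cv2.contourArea);return c
r=big(188,207,264,264,lambda a:a[...,2]>140)
b=cv2.boxPoints(cv2.minAreaRect(r));print('rec',b.round(1).tolist(),'\n',np.array([ray('top',q,.034) for q in b]).round(3))
f=big(305,110,395,245,lambda a:a[...,2]>75)
b=cv2.boxPoints(cv2.minAreaRect(f));print('fs',b.round(1).tolist(),'\n',np.array([ray('top',q,.026) for q in b]).round(3))
print(ray('top',(211,227),.042))
p=manip.camera_params('wrist');R=cv2.Rodrigues(p['rvec'])[0];o=manip.observe();T=cv2.Rodrigues(np.array(o['ee_rot']))[0]
print('wristcam in tool',T.T@(-R.T@p['tvec']-o['tool_pos']),'\n',T.round(3))
v=np.hstack([cv2.resize(im[100:260,300:400],None,fx=3.7,fy=3.7,interpolation=2),cv2.resize(im[200:360,190:290][:160],None,fx=3.7,fy=3.7,interpolation=2)])
cv2.imwrite("pics/c1.png",v);print(v.shape)
E
```

```text
rec [[193.0, 247.8000030517578], [200.39999389648438, 211.10000610351562], [254.39999389648438, 221.89999389648438], [247.10000610351562, 258.6000061035156]] 
 [[0.464 0.381 0.034]
 [0.553 0.369 0.034]
 [0.53  0.238 0.034]
 [0.441 0.251 0.034]]
fs [[314.6000061035156, 122.69999694824219], [378.70001220703125, 120.0999984741211], [383.29998779296875, 233.8000030517578], [319.20001220703125, 236.39999389648438]] 
 [[ 0.788  0.101  0.026]
 [ 0.798 -0.059  0.026]
 [ 0.509 -0.071  0.026]
 [ 0.499  0.082  0.026]]
[0.51325773 0.33914937 0.042     ]
wristcam in tool [ 0.07958812  0.00137785 -0.16498867] 
 [[-0.921  0.39  -0.001]
 [ 0.39   0.921 -0.001]
 [ 0.    -0.002 -1.   ]]
(592, 740, 3)
```

View pics/c1.png

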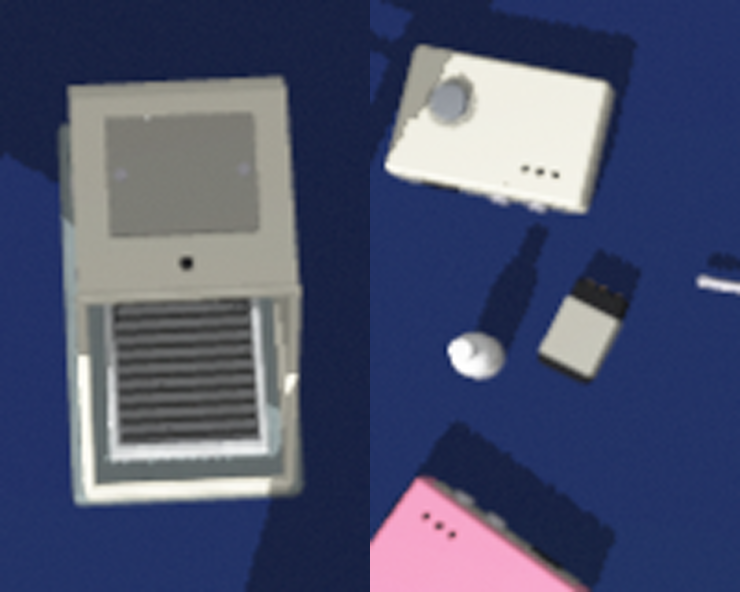

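>>> carry_out --pt "-34.2 -9 4 -20" --pt "-34.2 -9 4 -20" --pt "-34.2 -9 4 -20" --pt "-34.2 -9 4 -20" --pt "-34.2 -9 4 -20" --grip 1 --squeeze 10

```text
time: 0.72
tool_pos: [0.4773, 0.3638, 0.1849]
ee_rot: [-0.081, -3.14, 0.0]
wrist_force: [1.1, 1.2, 0.1]
grip_width: 0.0473
finger_force: 0.0
```

>>> carry_out --pt "0 0 0 0" --pt "0 0 0 0"

```text
time: 0.98
tool_pos: [0.4759, 0.3652, 0.185]
ee_rot: [-0.083, -3.139, 0.0]
wrist_force: [0.3, 0.3, 0.0]
grip_width: 0.0273
finger_force: 0.0
```

Run:
```python
from h import *
P=lambda u,v,z:ray('top',(300+u/3.7,100+v/3.7),z)
for nm,a,b,z in (('base front',(77,503),(300,493),.02),('lip',(76,291),(299,290),.14),('pedal front',(108,457),(270,450),.066),('hoodback',(70,87),(284,78),.146)):
    A,B=P(*a,z),P(*b,z);d=A-B;print(nm,((A+B)/2).round(4),'w',np.hypot(*d[:2]).round(3),'yaw',np.degrees(np.arctan2(-d[0],d[1])).round(2))
print('button',ray('top',(212.2,227),.042))
o=manip.observe();print(o['time'],o['tool_pos'],o['ee_rot'],o['grip_width'],o['wrist_force'])
im=manip.read_camera('wrist');cv2.imwrite('pics/w1.png',im)
print('tip under tcp',proj('wrist',[[*o['tool_pos'][:2],.042]]))
```

```text
base front [0.5064 0.0057 0.02  ] w 0.145 yaw 3.88
lip [0.6096 0.0131 0.14  ] w 0.133 yaw 1.46
pedal front [0.5261 0.0077 0.066 ] w 0.102 yaw 3.78
hoodback [0.7385 0.0216 0.146 ] w 0.13 yaw 3.67
button [0.51332046 0.3362913  0.042     ]
0.975 [0.47585197 0.36518559 0.18502515] [-8.28652154e-02 -3.13926867e+00  3.16500227e-04] 0.027289715983550896 [0.29766712 0.29138041 0.00767849]
tip under tcp [[316.49702773 225.842296  ]]
```

View pics/w1.png

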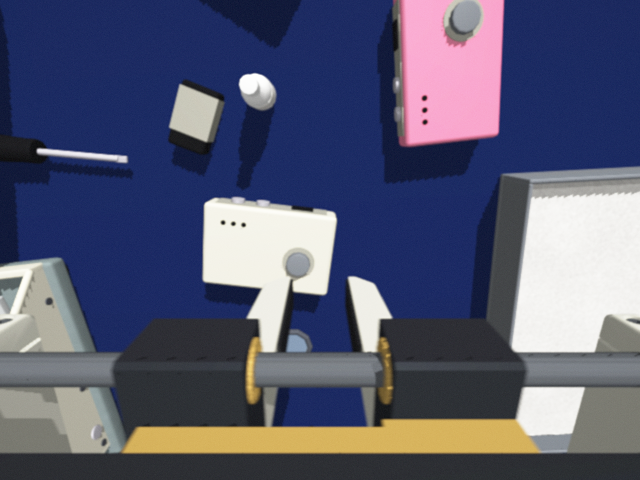

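The wrist view shows the cream receiver with its button at (298,263). The bottle is at (257,92), and the arm has not quite reached its target.

Run:
```python
from h import *
o=manip.observe();T=cv2.Rodrigues(np.array(o['ee_rot']))[0]
B=ray('wrist',(298,262.5),.042);print(B)
for n,X in(('w',B),('top',ray('top',(212.2,227),.042))):print(n,(T.T@(np.r_[X[:2],.067]-o['tool_pos'])*100).round(2))
print('tool x yaw',np.degrees(np.arctan2(T[1,0],T[0,0])))
```

```text
[0.51220699 0.34492936 0.042     ]
w [-3.79 -1.9  11.83]
top [-3.94 -2.76 11.83]
tool x yaw 177.05954825328115
```

Run:
```python
from h import *
print('wf', manip.camera_params('wrist')['K'][0,0])
t=cv2.imread('pics/top0.png');w=cv2.imread('pics/w1.png')
def blob(im,x0,y0,x1,y1):
    a=im[y0:y1,x0:x1].astype(int);m=((a[...,0]-a[...,2]>5)&(a[...,2]>70)&(a[...,2]<190)).astype(np.uint8)
    n,l,s,c=cv2.connectedComponentsWithStats(m);i=1+np.argmax(s[1:,4]);return c[i]+[x0,y0],s[i].tolist()
for n,im,bx in(('top',t,(202,218,222,237)),('wrist',w,(280,246,316,280))):
    c,s=blob(im,*bx);print(n,c,s,ray(n,c,.042))
# receiver top outline corners in wrist
m=(w[190:300,195:345].min(2)>170).astype(np.uint8)
c=max(cv2.findContours(m,0,2)[0],key=cv2.contourArea);b=cv2.boxPoints(cv2.minAreaRect(c))+[195,190]
X=np.array([ray('wrist',q,.034) for q in b]);print(b.round(0).tolist(),X.round(3).tolist(),X.mean(0))
```

```text
wf 332.94481533158694
top [211.02941176 226.94117647] [5, 5, 9, 9, 68] [0.51340173 0.33908841 0.042     ]
wrist [297.52392947 263.93198992] [7, 7, 22, 23, 397] [0.51368959 0.34435385 0.042     ]
[[192.0, 290.0], [206.0, 192.0], [337.0, 210.0], [324.0, 308.0]] [[0.54, 0.232, 0.034], [0.439, 0.262, 0.034], [0.464, 0.386, 0.034], [0.568, 0.368, 0.034]] [0.50276786 0.31199033 0.034     ]
```

>>> carry_out --pt "-3.9 -2.2 4 0" --pt "-3.9 -2.2 8.5 0" --pt "-3.9 -2.2 8.5 0" --pt "-3.9 -2.2 8.5 0"

```text
time: 1.52
tool_pos: [0.5138, 0.3428, 0.1023]
ee_rot: [0.078, 3.139, 0.001]
wrist_force: [0.6, 0.6, -0.2]
grip_width: 0.0006
finger_force: 0.0
```

Run:
```python
from h import *
o=manip.observe();print(o['time'],o['tool_pos'],o['ee_rot'],o['grip_width'],o['wrist_force'])
im=manip.read_camera('wrist');cv2.imwrite('pics/w2.png',im)
p=np.array(o['tool_pos'])
print('tip proj',proj('wrist',[p+[0,0,-.025],[*p[:2],.042]]))
cv2.imwrite('pics/s2.png',cv2.resize(manip.read_camera('side')[150:290,220:400],None,fx=4,fy=4))
```

```text
1.525 [0.51376857 0.34282221 0.10233925] [7.83450335e-02 3.13944288e+00 1.45742786e-03] 0.0006362523352512216 [ 0.62429434  0.56267712 -0.21047984]
tip proj [[316.08979155 271.33638588]
 [316.29416012 252.44533669]]
```

View pics/w2.png

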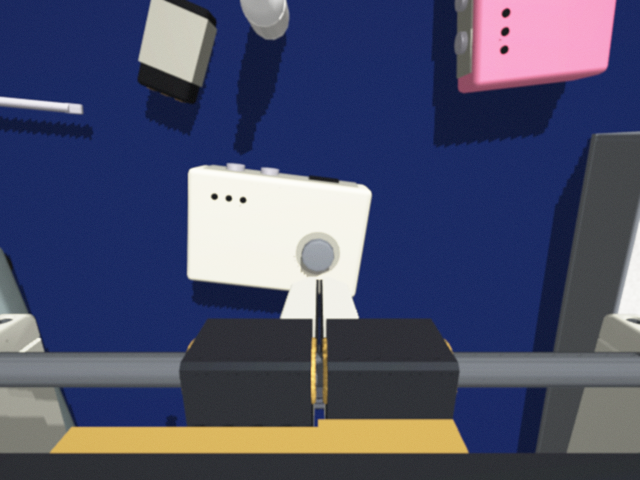

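View pics/s2.png

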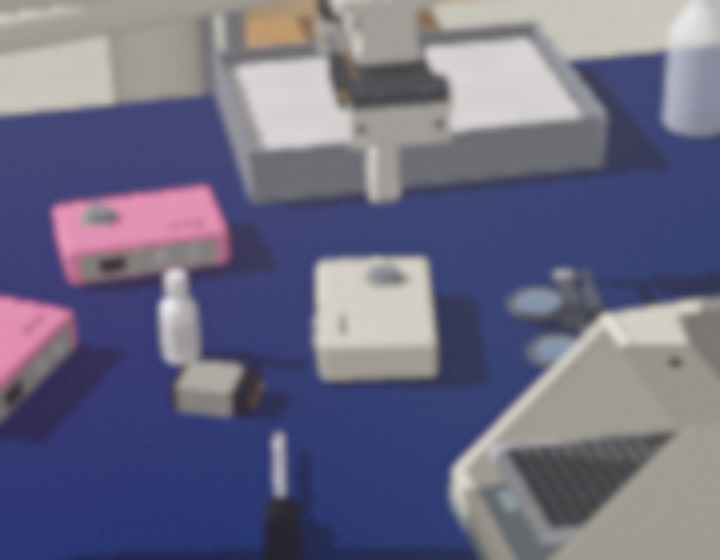

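In the wrist view the button is at (318,256), against a predicted (316,252), so the error is about 2 mm. The side view shows the fingers above the receiver and clear of it. I'll press in steps.

>>> carry_out --pt "-0.2 0 2 0" --pt "-0.2 0 2.8 0" --pt "-0.2 0 2.8 0"

```text
time: 2.0
tool_pos: [0.515, 0.3406, 0.0709]
ee_rot: [-0.081, -3.138, 0.002]
wrist_force: [-1.1, 0.0, 0.1]
grip_width: 0.0002
finger_force: 0.0
```

>>> carry_out --pt "0 0 0.4 0" --pt "0 0 0.7 0" --pt "0 0 0.9 0" --pt "0 0 0.9 0"

```text
time: 2.5
tool_pos: [0.5159, 0.3412, 0.0634]
ee_rot: [-0.081, -3.14, 0.0]
wrist_force: [0.5, 0.2, -0.5]
grip_width: 0.0007
finger_force: 0.0
```

>>> carry_out --pt "0 0 0.15 0" --pt "0 0 0.15 0"

```text
time: 2.75
tool_pos: [0.516, 0.3412, 0.0619]
ee_rot: [-0.081, -3.14, 0.0]
wrist_force: [-0.0, 0.1, -0.2]
grip_width: 0.0003
finger_force: 0.0
```

Run:
```python
from h import *
im=manip.read_camera('side')[190:250,270:350];w=manip.read_camera('wrist')[140:340,150:400]
im=cv2.resize(im,(533,400));w=cv2.resize(w,(250,400)) if 0 else cv2.resize(w,(266,400))
cv2.imwrite('pics/p3.png',np.hstack([im,w]))
o=manip.observe();print(o['tool_pos'],o['wrist_force'],o['moment'])
```

```text
[0.51603043 0.34121898 0.06205145] [ 0.87759558 -0.50366125  0.0213577 ] [-0.01278954 -0.00743866 -0.04534476]
```

View pics/p3.png

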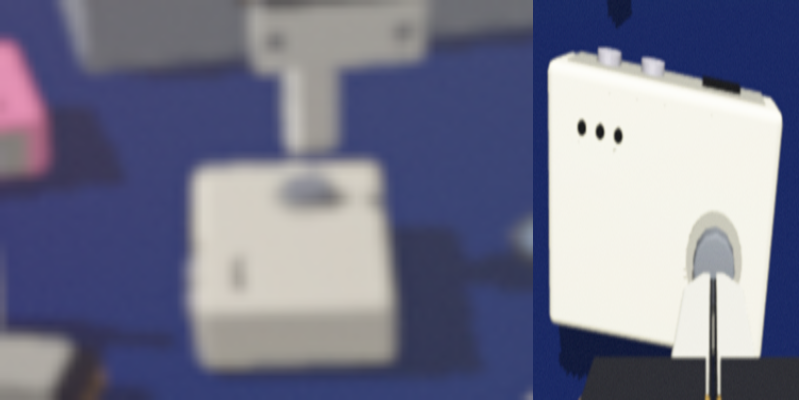

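The side crop shows the fingertip bottom at about side pixel (317,212), still above or behind the button. The wrist crop shows the fingertip covering the rear half of the button. I'll check this numerically.

Run:
```python
from h import *
p=np.array(manip.observe()['tool_pos'])
print('tip side',proj('side',[p-[0,0,.025]]),'tip wrist',proj('wrist',[p-[0,0,.025]]))
for B in ([.5157,.3412,.042],):print('btn side',proj('side',[B]),'btn wrist',proj('wrist',[B]))
print('side btn seen', [270+308*.15,190+188*.15], 'wrist btn',[150+(713-533)*250/266,140+250*.5])
s=(316.2,218.0)
print('side ray',ray('side',s,.042))
print('tip ray side at y of tcp:'); 
P=manip.camera_params('side');R=cv2.Rodrigues(P['rvec'])[0];c=-R.T@P['tvec'];d=R.T@np.linalg.inv(P['K'])@[316.8,212.5,1]
print(c+d*(p[1]-c[1])/d[1])
```

```text
tip side [[315.57791545 218.32717003]] tip wrist [[316.57707185 273.13078192]]
btn side [[315.45056619 216.935343  ]] btn wrist [[316.4774224  275.80859041]]
side btn seen [316.2, 218.2] wrist btn [319.17293233082705, 265.0]
side ray [0.51655712 0.33416377 0.042     ]
tip ray side at y of tcp:
[0.52013613 0.34121898 0.05691018]
```

The side and wrist views agree that the tips are higher than computed, and there is no contact force. I'll descend gently and watch the force.

>>> carry_out --pt "0 0 0.2 0" --pt "0 0 0.4 0" --pt "0 0 0.4 0"

```text
time: 3.22
tool_pos: [0.5158, 0.3411, 0.0577]
ee_rot: [-0.081, -3.14, 0.0]
wrist_force: [0.1, 0.5, -0.7]
grip_width: 0.0005
finger_force: 0.0
```

>>> carry_out --pt "0 0 0.2 0" --pt "0 0 0.4 0" --pt "0 0 0.4 0"

```text
time: 3.6
tool_pos: [0.5158, 0.3411, 0.0537]
ee_rot: [-0.081, -3.14, 0.0]
wrist_force: [0.4, 0.5, 0.2]
grip_width: 0.0006
finger_force: 0.0
```

>>> carry_out --pt "0 0 0.2 0" --pt "0 0 0.4 0" --pt "0 0 0.4 0"

```text
time: 3.98
tool_pos: [0.5158, 0.3411, 0.0497]
ee_rot: [-0.081, -3.14, 0.0]
wrist_force: [-0.7, -0.6, -0.4]
grip_width: 0.0
finger_force: 0.0
```

>>> carry_out --pt "0 0 0.15 0" --pt "0 0 0.3 0" --pt "0 0 0.3 0"

```text
time: 4.35
tool_pos: [0.5159, 0.3411, 0.0468]
ee_rot: [-0.081, -3.14, 0.0]
wrist_force: [-0.9, 0.3, 0.8]
grip_width: 0.0006
finger_force: 0.0
```

>>> carry_out --pt "0 0 0.1 0" --pt "0 0 0.2 0" --pt "0 0 0.2 0"

```text
time: 4.72
tool_pos: [0.5159, 0.3412, 0.0449]
ee_rot: [-0.081, -3.14, 0.0]
wrist_force: [-0.0, 0.1, -0.7]
grip_width: 0.0004
finger_force: 0.0
```

>>> carry_out --pt "0 0 0.1 0" --pt "0 0 0.2 0" --pt "0 0 0.2 0"

```text
time: 5.1
tool_pos: [0.5161, 0.3413, 0.0431]
ee_rot: [0.081, 3.14, 0.0]
wrist_force: [-0.2, -0.5, 2.1]
grip_width: -0.0
finger_force: 0.7
```

>>> carry_out --pt "0 0 0.1 0" --pt "0 0 0.2 0" --pt "0 0 0.3 0" --pt "0 0 0.3 0"

```text
time: 5.6
tool_pos: [0.5161, 0.3413, 0.0401]
ee_rot: [0.081, 3.14, 0.0]
wrist_force: [-1.0, 0.1, 2.6]
grip_width: 0.0004
finger_force: 1.6
```

Run:
```python
from h import *
im=manip.read_camera('side')[190:250,270:350];w=manip.read_camera('wrist')[140:340,150:400]
cv2.imwrite('pics/p4.png',np.hstack([cv2.resize(im,(533,400)),cv2.resize(w,(266,400))]))
```

```text
(no output)
```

View pics/p4.png

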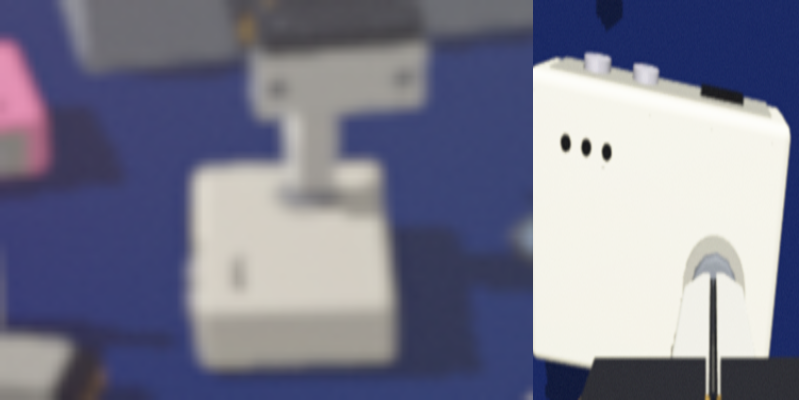

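The fingertip is on the button: it shows at side crop (312,195) and wrist crop (713,265). I'll push it to the stop.

>>> carry_out --pt "0 0 0.1 0" --pt "0 0 0.2 0" --pt "0 0 0.3 0" --pt "0 0 0.3 0"

```text
time: 6.2
tool_pos: [0.5162, 0.3413, 0.0386]
ee_rot: [0.081, 3.14, 0.0]
wrist_force: [-5.4, -3.1, 14.1]
grip_width: 0.0004
finger_force: 7.5
```

The button bottomed out at 14 N after 5 mm of travel. So the closed fingertips are only about 2 mm ahead of the TCP. I'll release it, then move above the pedal opening and look at the gripper's real shape.

>>> carry_out --pt "0 0 -2 0" --pt "0 0 -7 0" --pt "0 0 -13 0" --pt "0 0 -17 0" --pt "0 0 -17 0"

```text
time: 6.82
tool_pos: [0.5183, 0.3425, 0.2127]
ee_rot: [0.081, 3.133, 0.007]
wrist_force: [0.2, -0.4, -0.2]
grip_width: 0.0005
finger_force: 0.0
```

>>> carry_out --pt "-4.3 -33.1 0 -6.8" --pt "-4.3 -33.1 0 -6.8" --pt "-4.3 -33.1 0 -6.8" --pt "-4.3 -33.1 0 -6.8" --pt "-4.3 -33.1 0 -6.8"

```text
time: 7.45
tool_pos: [0.5393, 0.0278, 0.2058]
ee_rot: [0.105, -3.138, -0.0]
wrist_force: [1.0, -0.5, 0.3]
grip_width: 0.0003
finger_force: 0.0
```

Run:
```python
from h import *
manip.read_camera('top')
o=manip.observe();print(o['time'],o['tool_pos'],o['wrist_force']);T=cv2.Rodrigues(np.array(o['ee_rot']))[0]
p=np.array(o['tool_pos']);print('yaw',np.degrees(np.arctan2(T[1,0],T[0,0])))
im=manip.read_camera('side');cv2.imwrite('pics/s5full.png',im)
u,v=proj('side',[p])[0].astype(int);print('tcp px',u,v)
x0,y0=max(u-80,0),max(v-100,0);c=im[y0:y0+200,x0:x0+180];print(x0,y0)
cv2.imwrite('pics/s5.png',cv2.resize(c,None,fx=3,fy=3,interpolation=2))
w=manip.read_camera('wrist');cv2.imwrite('pics/w5.png',w)
```

```text
7.5 [0.53972449 0.02038842 0.20577292] [ 0.26637506 -4.53607005  0.12081202]
yaw -176.40261401572926
tcp px 353 219
273 119
```

View pics/s5.png

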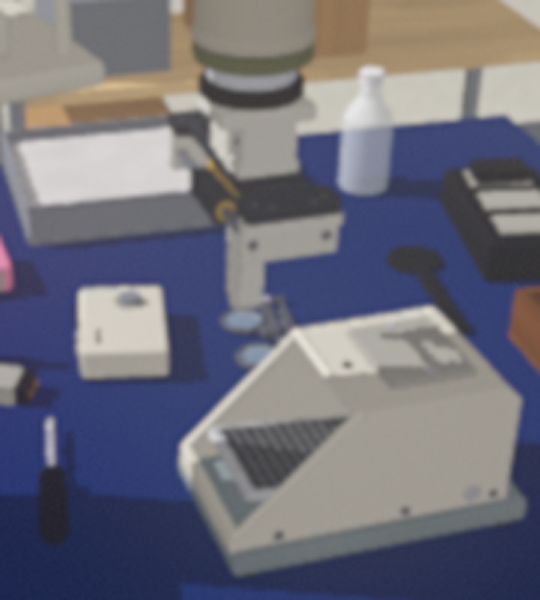

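The side view shows the fingertips at crop (245,305), practically at the projected TCP. The gripper body's near end face has its lower edge from (250,258) to (338,248). Next I'll compute the real finger length below the body.

Run:
```python
from h import *
P=manip.camera_params('side');R=cv2.Rodrigues(P['rvec'])[0];c=-R.T@P['tvec']
def ry(u,v,y):
    d=R.T@np.linalg.inv(P['K'])@[273+u/3,119+v/3,1];return (c+d*(y-c[1])/d[1]).round(4)
o=manip.observe();y=o['tool_pos'][1];print(o['tool_pos'],o['wrist_force'])
print('tip',ry(245,305,y),'body',ry(252,259,y-.094),ry(338,249,y-.094),'top of face',ry(247,222,y-.094),ry(340,212,y-.094))
# side check of footswitch at known heights
print('side: sill near-base corner',ray('side',(273+235/3,119+575/3),0),'base back', ray('side',(273+525/3,119+516/3),0.0),'lip near',ray('side',(273+297/3,119+330/3),.14))
print('expected',[(np.array([.6375,.0149])+np.array([[np.cos(.068),-np.sin(.068)],[np.sin(.068),np.cos(.068)]])@q).round(4) for q in([-.13,-.075],[.13,-.075],[-.028,.066])])
```

```text
[0.5396133  0.02669402 0.20581985] [ 0.61441854  0.703905   -1.41575776]
tip [0.5455 0.0267 0.1995] body [ 0.5207 -0.0673  0.2912] [ 0.5827 -0.0673  0.2915] top of face [ 0.5162 -0.0673  0.3199] [ 0.5821 -0.0673  0.3199]
side: sill near-base corner [ 0.51947942 -0.05740274  0.        ] base back [ 0.77926616 -0.03965715  0.        ] lip near [0.60686032 0.07589238 0.14      ]
expected [array([ 0.5129, -0.0688]), array([ 0.7723, -0.0511]), array([0.6051, 0.0788])]
```

The body sits about 85–90 mm above the tips, as specified. I'll move to the approach point and take one close look.

>>> carry_out --pt "-0.1 -1.8 3 0" --pt "-0.1 -1.8 5 0" --pt "-0.1 -1.8 5 0" --pt "-0.1 -1.8 5 0"

```text
time: 8.1
tool_pos: [0.5426, 0.0129, 0.1575]
ee_rot: [-0.107, 3.14, 0.0]
wrist_force: [0.1, -0.9, 0.4]
grip_width: 0.0004
finger_force: 0.0
```

Run:
```python
from h import *
o=manip.observe();p=np.array(o['tool_pos']);print(o['time'],p,o['wrist_force'])
w=manip.read_camera('wrist');s=manip.read_camera('side')
a=.068;Rz=np.array([[np.cos(a),-np.sin(a),0],[np.sin(a),np.cos(a),0],[0,0,1]]);O=np.array([.6375,.0149,0])
pts=[[-.126,0,.042],[-.126,.06,.042],[-.126,-.06,.042],[-.112,.05,.067],[-.112,-.05,.067],[-.028,.06,.14],[-.028,-.06,.14]]
for q in proj('wrist',[O+Rz@np.array(t) for t in pts]): cv2.circle(w,tuple(int(round(v)) for v in q),3,(0,0,255),-1)
for q in proj('side',[O+Rz@np.array(t) for t in pts]): cv2.circle(s,tuple(int(round(v)) for v in q),1,(0,0,255),-1)
S=cv2.resize(s[190:320,320:450],(390,390),interpolation=2);W=cv2.resize(w[:,120:520],(400,480))
cv2.imwrite('pics/f.png',np.hstack([np.vstack([S,np.zeros((90,390,3),np.uint8)]),W]))
print(proj('wrist',[p]))
```

```text
8.1 [0.5425591  0.01286736 0.15750493] [ 0.07094195 -0.88067377  0.38420758]
[[317.42179931 289.19962944]]
```

View pics/f.png

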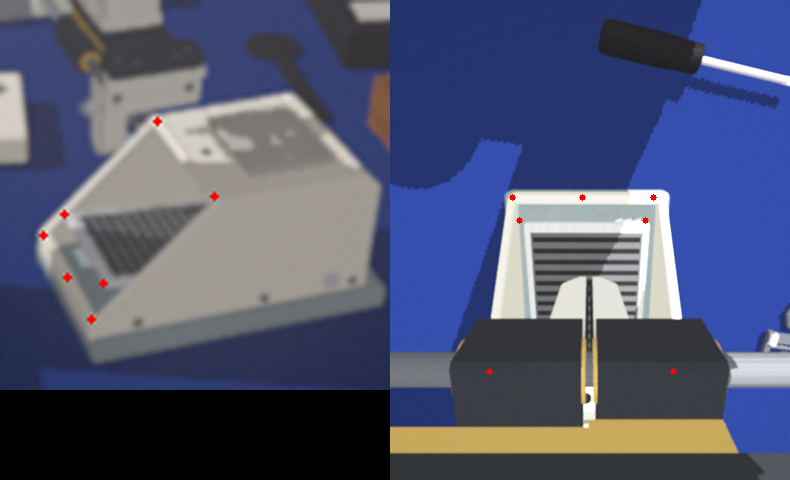

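The overlay agrees to about 5 mm. In the wrist view the fingers (u≈589) line up with the pedal centre (u≈588). The sill is at v≈196 and the pedal's front edge at v≈222, both as predicted. I'll descend now.

>>> carry_out --pt "0 0 3 0" --pt "0 0 6 0" --pt "0 0 7.8 0" --pt "0 0 7.8 0"

```text
time: 8.7
tool_pos: [0.5416, 0.012, 0.0781]
ee_rot: [0.105, -3.138, -0.0]
wrist_force: [-0.8, -0.2, 0.7]
grip_width: 0.0008
finger_force: 0.0
```

>>> carry_out --pt "0 0 0.5 0" --pt "0 0 1 0" --pt "0 0 1.5 0" --pt "0 0 1.5 0"

```text
time: 9.2
tool_pos: [0.5427, 0.0117, 0.0643]
ee_rot: [-0.105, 3.139, -0.0]
wrist_force: [-0.4, -0.3, 4.9]
grip_width: 0.0009
finger_force: 2.0
```

>>> carry_out --pt "0 0 0.4 0" --pt "0 0 0.8 0" --pt "0 0 1.2 0" --pt "0 0 1.5 0" --pt "0 0 1.5 0"

```text
time: 9.82
tool_pos: [0.5416, 0.0116, 0.0491]
ee_rot: [0.105, -3.138, 0.0]
wrist_force: [-5.4, -1.4, 7.4]
grip_width: 0.0004
finger_force: 3.6
```

>>> carry_out --pt "0 0 0.3 0" --pt "0 0 0.5 0" --pt "0 0 0.7 0" --pt "0 0 0.7 0"

```text
time: 10.32
tool_pos: [0.5418, 0.0116, 0.0423]
ee_rot: [0.105, -3.138, 0.0]
wrist_force: [-6.6, -0.2, 8.8]
grip_width: 0.0007
finger_force: 4.3
```

>>> carry_out --pt "0 0 0.2 0" --pt "0 0 0.3 0" --pt "0 0 0.3 0"

```text
time: 10.7
tool_pos: [0.5419, 0.0116, 0.0408]
ee_rot: [0.105, -3.138, 0.0]
wrist_force: [-12.8, -1.7, 21.1]
grip_width: 0.0007
finger_force: 10.5
```

On the stop at 21 N. I'll hold it for three seconds.

>>> carry_out --pt "0 0 0 0" --pt "0 0 0 0" --pt "0 0 0 0" --pt "0 0 0 0" --pt "0 0 0 0"

```text
time: 11.32
tool_pos: [0.5419, 0.0116, 0.0408]
ee_rot: [0.105, -3.138, 0.0]
wrist_force: [-12.5, -0.9, 20.3]
grip_width: 0.0007
finger_force: 10.5
```

>>> carry_out --pt "0 0 0 0" --pt "0 0 0 0" --pt "0 0 0 0" --pt "0 0 0 0" --pt "0 0 0 0"

```text
time: 11.95
tool_pos: [0.5419, 0.0116, 0.0408]
ee_rot: [0.105, -3.138, 0.0]
wrist_force: [-13.5, -0.2, 19.8]
grip_width: 0.0003
finger_force: 10.5
```

>>> carry_out --pt "0 0 0 0" --pt "0 0 0 0" --pt "0 0 0 0" --pt "0 0 0 0" --pt "0 0 0 0"

```text
time: 12.58
tool_pos: [0.5419, 0.0116, 0.0408]
ee_rot: [0.105, -3.138, 0.0]
wrist_force: [-12.4, -0.4, 20.1]
grip_width: 0.0001
finger_force: 10.5
```

>>> carry_out --pt "0 0 0 0" --pt "0 0 0 0" --pt "0 0 0 0" --pt "0 0 0 0" --pt "0 0 0 0"

```text
time: 13.2
tool_pos: [0.5419, 0.0116, 0.0408]
ee_rot: [0.105, -3.138, 0.0]
wrist_force: [-13.0, -1.2, 19.2]
grip_width: 0.0001
finger_force: 10.5
```

>>> carry_out --pt "0 0 0 0" --pt "0 0 0 0" --pt "0 0 0 0"

```text
time: 13.58
tool_pos: [0.5419, 0.0116, 0.0408]
ee_rot: [0.105, -3.138, 0.0]
wrist_force: [-12.9, -0.3, 20.7]
grip_width: 0.0002
finger_force: 10.5
```

>>> carry_out --pt "0 0 -1 0" --pt "0 0 -3 0" --pt "0 0 -6 0" --pt "0 0 -11 0" --pt "0 0 -16 0"

```text
time: 14.2
tool_pos: [0.5419, 0.0118, 0.2]
ee_rot: [0.105, -3.139, -0.0]
wrist_force: [0.1, -0.2, -0.1]
grip_width: 0.0006
finger_force: 0.0
```

>>> carry_out --pt "0 0 -1 0" --pt "0 0 -1 0" --pt "0 0 -1 0"

```text
time: 14.58
tool_pos: [0.5413, 0.0118, 0.2068]
ee_rot: [0.105, -3.137, -0.001]
wrist_force: [-0.7, 0.3, -0.3]
grip_width: 0.0002
finger_force: 0.0
```

Run:
```python
from h import *
a=cv2.imread('pics/side0.png');b=manip.read_camera('side')
for n,(x0,y0,x1,y1) in dict(receiver=(295,210,332,248),footswitch=(330,228,450,308)).items():
    print(n,cv2.phaseCorrelate(*[cv2.cvtColor(i[y0:y1,x0:x1],6).astype(np.float32) for i in(a,b)]))
print(manip.close_job())
```

```text
receiver ((0.047648911423028295, -0.2355867077143543), 0.8107500579953194)
footswitch ((-0.08901438337613854, -0.09478301091870378), 0.796721602678299)
the job is handed in; nothing more can be done
None
```

I pressed the receiver button to its stop and released it, then held the foot-switch pedal on its stop for about 3 s and let it up. No contact with the guard was seen, the receiver and foot switch shifted under 0.3 px in the side camera, and the job is handed in at about 14.6 s.

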